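# Clamp the grind gauge in its holder

### The job

Get the steel grind gauge ready for a draw-down: lay it on the bed of the grey gauge holder, slide it in under the clamp foot until its end is fully home against the end stop, and then screw the T-handle down, half turn by half turn, until the foot holds the gauge hand-tight (about 0.5 N m at the T-handle). Do not overtighten it, which would mark the ground face, and leave the beaker, brush, scraper and film applicator where they are.

Things in the scene. Friction and masses are not known exactly. Their poses are not given: they have to be found in the camera images.
- grind_gauge: the grind gauge: a plain bright steel block, 60 x 170 x 12.5 mm, about 0.9 kg, lying flat and loose on the front of the worktop. Origin: centre of its underside; its y axis runs along the 170 mm length, x across the 60 mm width, z up. Either end may go in first.
- holder: the gauge holder, fixed to the worktop: grey base plate 222 x 116 x 10 mm (x = -95 to +127 mm), at its rear a column with a bridge arm over the bed. Origin: at worktop level below where the gauge's centre lies when home; x points along the bed to the rear (the way the gauge slides home), y left, z up. The gauge lies along x on a black liner, top 13 to 15 mm above the worktop (it wears).
- bed_mouth (a point): middle of the mouth between the two upright steel cheeks that guide the gauge's sides: at x = +42, y = 0, z = +20 mm of the holder. The cheeks are 64 mm apart and 30 mm high, from here back to the stop; in front of it, down to x = +15 mm, they flare to about 85 mm.
- holder_stop (a point): middle of the front face of the end stop, which the gauge's end touches when home: at x = +85, y = 0, z = +20 mm in the holder's frame.
- screw: the clamp screw with its T-handle, upright through the bridge arm. Origin: on its axis at the height of the cross bar's centre line, about 145 mm up at first; z up, x along the bar. The bar is a 10 mm round steel rod, 124 mm over its 16 mm ball ends, with a hub of 23 mm diameter: grip it from above about 38 mm from the axis, bare between hub and ball. Clockwise from above it sinks, 8 mm a turn.
- bridge_bush (a point): top of the brass bush on the bridge arm where the screw goes through, on the screw's axis: x = +67, y = 0, z = +99 mm of the holder; nothing of the holder is higher. The arm reaches from x = +48 mm to the rear, its underside 55 mm above the worktop. The thread's friction is about 0.08 N m and the screw stays where it is left.
- bar_end_a (a point): centre of one ball end of the cross bar, 54 mm from the axis along the screw's +x. Felt at the bar: once the foot (23 mm across, cushioned, 2 to 9 mm above the gauge at first) bears and rubs on the gauge, the torque rises by some 0.3 to 0.4 N m a radian, from 0.1 or less in free running. Feel it while turning: a bar at rest gives back much less.
- bar_end_b (a point): centre of the other ball end, 54 mm from the axis along the screw's -x. Hand-tight is about 0.5 N m while turning, or 13 N across the bar at 38 mm: the foot then presses with some 35 to 85 N. Over 120 N the gauge's ground face gets marked, under 25 N it is not held.
- scraper: bystander: the gauge's scraper blade, 38 x 90 x 6 mm, flat on the worktop. Origin: centre of its underside.
- applicator: bystander: film applicator, an open steel frame 50 x 84 x 22 mm. Origin: centre of its underside.
- beaker: bystander: small glass beaker, 68 mm across, 72 mm high. Origin: centre of its underside.
- brush: bystander: flat brush with a wooden handle, 19 x 136 x 14 mm. Origin: centre of its underside.

How it is judged:
By the outcome, as a careful person would: the job done as asked, in the order asked, and still so for the second after the job is handed in, with the robot touching nothing.
It also fails if it takes over 72 s, if anything falls off the work surface, if the arm or the gripper's body presses on something with over 40 N, if the wrist force passes 120 N, or if a joint passes its speed limit or range.

### The arm

A 6-joint arm with a two-finger parallel gripper is mounted at the origin on a cart in front of the work surface, level with it; the furniture and walls round the work are solid. World frame = base frame: x ahead of the robot, y to its left, z up, the work surface at z = 0. Lengths are in mm, angles in rad, forces in N, time in s.
With the tool pointing down it reaches from about 300 to 775 mm from the base axis. Payload 14.6 kg.
Tool frame: the origin (TCP) lies at the very end of the fingers, on their centre line; the grasp point (between the pads) lies 19 mm behind it; z points along the fingers, y is the line along which they close (so a half turn about z gives the same grasp; the last joint's range is limited). The gripper opens to 94 mm and grips with 3 to 60 N. Pads are 16 mm wide; open, the fingers measure 119 mm over their backs; the gripper's body (75 mm by 177 mm) begins 78 mm behind the grasp point.
Start: joints at [1.215, 0.3, 1.521, -0, 1.321, -0.067], TCP at [156.639, 527.213, 174.846] pointing down, gripper open.
Joint ranges: [-3.03, 3.03], [-0.79, 2.21], [0.23, 2.52], [-1.04, 4.18], [0, 3.07], [-2.55, 2.55]. Speed limits (rad/s): [2.22, 2.22, 2.57, 3.14, 3.14, 3.14].

### API

Orientations are given as [roll, pitch, yaw] about the fixed x, y, z axes, in that order (R = Rz(yaw) Ry(pitch) Rx(roll)).
In Python, from cell import manip, eyes, ticket gives the robot as it stands. The module is installed in compiled form; this text tells all that it offers.
- The arm moves only by the tool arm_command, never from a script. Its argument "plan" is a list of rows, each a list of 5 numbers: the opening, from -1 (shut) to 1 (fully open), then the shift along the tool's x, y, z in m, then the turn about the tool's z in rad. In form: [[jaw, dx, dy, dz, roll], ...]. A call has 1 to 20 rows; each row shifts and turns the commanded pose from where the row before left it, along the tool's axes as they then stand; what a row does not reach is not made up. A row lasts 1/8 s, in which the tool goes at most 62.5 mm and 10.7 degrees, less where a joint would pass 70% of its speed; a pose out of reach is approached as far as the arm can. A call is refused whole if a number of a shift passes 0.0625 or a number of a turn 0.188, either way. A call with a gripper value outside its range is refused whole. The fingers move at their own pace and stop on an object; "newtons" is the grip in N (left out, the last holds). Time passes only in rows, so rows that do not move let the fingers close. It gives the time, the measured TCP pose, the force, the opening and the grip force at its end, in the units of the state.
- manip.read_state(): the state, without advancing time (a new reading comes with each control period).
- eyes.camera(name): name is "side" or "top" or "wrist"; returns a dict with "img" (384x512x3 uint8, blue, green, red), "z_map" (384x512 float32, mm along the optical axis (not along the pixel's ray), 0 where there is no reading), "fx", "fy", "cx", "cy" (pixels), "eye" and "orientation" of the camera in the world. Camera axes: x right, y down, z forward; pixel columns grow to the right and rows downward; lengths in mm; the calibration is good to about 2 mm. The wrist camera is an equidistant fisheye: a pixel r from the principal point sees the ray r / f radians off the axis. A picture is of the moment at which its call begins.
- ticket.sign_off(): hands the job in; it is judged then, once.
The state is a dict: "clock": time; "joints": joint angles; "qd": joint speeds; "effort": joint torques, N m; "eef_pos": TCP position; "eef_rot": TCP orientation; "wrist_force": force on the tool from outside, world axes, zero at the start; "moment": the same for the moment, N m; "finger_gap": finger opening in mm; "finger_force": force on a finger pad.
Only numpy, scipy, OpenCV 4.12 (cv2) and the standard library are available. Lean on these libraries where they do the work, as an engineer would, in place of code of your own. Each camera call takes 0.05 s, during which the arm holds its last target. There are 200 camera calls.

## Working session

There is one attempt and no reset: what is moved stays moved. The work goes in short steps, Python scripts to look and compute and a tool call to move; the robot and the scene stay as the last step left them, time stands still between calls to the robot, and variables do not carry over. Pictures are saved under pics/ and viewed, at most 12 in all, crops included, and the job is handed in when it is done.

Besides the shell and the picture viewer there is one more tool, called after "Call:" as name([rows], argument=value, ...), one row to a line, values as JSON. arm_command: Moves the arm, as the interface text tells. Its arguments: {"type":"object","properties":{"plan":{"type":"array"},"newtons":{"type":"number"}},"required":["plan"]}

```bash
mkdir -p pics; ls; cat > h.py <<'E'
import numpy as np, cv2
from cell import manip, eyes, ticket
from scipy.spatial.transform import Rotation as Ro
def shot(n,save=None):
    c=eyes.camera(n)
    if save: cv2.imwrite(f'pics/{save}.png',c['img'])
    np.savez(f'/tmp/{save or n}.npz',**c)
    return c
def rotm(o):
    o=np.array(o,float)
    return o if o.shape==(3,3) else Ro.from_euler('xyz',o).as_matrix()
E
python3 - <<'E'
from h import *
s=manip.read_state(); print(s)
for n in ('top','side'):
    c=shot(n,n+'0'); print(n,{k:c[k] for k in c if k not in('img','z_map')})
E
```

```text
pics
{'clock': 0.0, 'joints': array([ 1.21539727e+00,  3.00470655e-01,  1.52160247e+00, -1.22701714e-06,
        1.32071755e+00, -6.66346396e-02]), 'qd': array([ 0.00039757,  0.00025331,  0.00020188,  0.00126346, -0.00129888,
       -0.00125654]), 'effort': array([-4.76944206e-04, -5.31806731e+01, -3.52735698e+01,  7.07880151e-02,
        2.44071818e-02, -8.89574630e-05]), 'eef_pos': array([156.53449777, 526.92712725, 174.27755722]), 'eef_rot': array([-3.14039721e+00, -7.85847808e-05,  2.85282850e+00]), 'wrist_force': array([ 0.55162633, -0.80622578, -0.24150863]), 'moment': array([-0.0051327 ,  0.02803999, -0.01601211]), 'finger_force': 0.0, 'finger_gap': 94.20986525168333}
top {'fx': 418.76000746006656, 'fy': 418.76000746006656, 'cx': 252.80196191847025, 'cy': 185.14847400913706, 'eye': array([ 348.00324748,   85.78789769, 1437.80927525]), 'orientation': array([-3.01316536, -0.00798815, -1.55356294])}
side {'fx': 416.10896056272185, 'fy': 416.10896056272185, 'cx': 257.2975503354418, 'cy': 194.52156816213648, 'eye': array([  62.66724788, 1072.57522744,  918.78308082]), 'orientation': array([-2.21191409,  0.01502681, -2.71821895])}
```

View pics/top0.png

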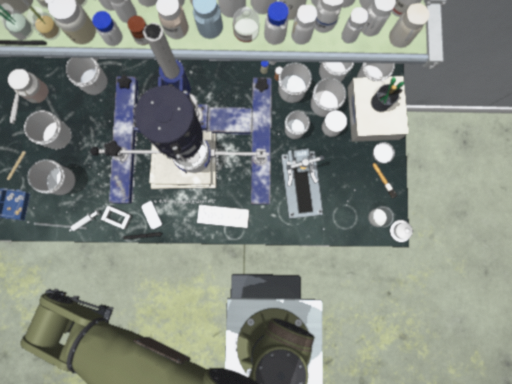

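View pics/side0.png

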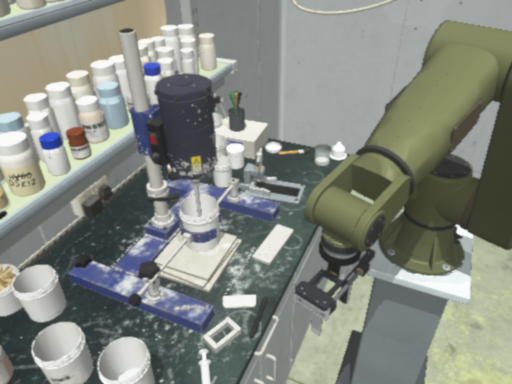

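The top view shows the gauge at px (223,216) and the holder at about (303,185), with its T-bar near (303,160). The scraper is at (151,215), the applicator at (115,217) and the mixer foot at (262,150). Next I'll measure these.

```bash
cat >> h.py <<'E'
def cloud(c):
    """world point of every pixel (pinhole)"""
    v,u=np.mgrid[:384,:512]; z=c['z_map'].astype(float)
    P=np.stack([(u-c['cx'])/c['fx']*z,(v-c['cy'])/c['fy']*z,z],-1)
    W=P@rotm(c['orientation']).T+c['eye']; W[z==0]=np.nan
    return W
def ray(c,u,v,h):
    d=rotm(c['orientation'])@np.array([(u-c['cx'])/c['fx'],(v-c['cy'])/c['fy'],1])
    return c['eye']+d*(h-c['eye'][2])/d[2]
E
python3 - <<'E'
from h import *
c=dict(np.load('/tmp/top0.npz')); W=cloud(c); 
im=c['img']
# gauge
g=cv2.cvtColor(im,cv2.COLOR_BGR2GRAY)
m=np.zeros_like(g); m[196:240,190:256]=(g[196:240,190:256]>130)*255
cs,_=cv2.findContours(m,0,2); k=max(cs,key=cv2.contourArea)
pts=np.array([ray(c,u,v,12.5)[:2] for u,v in k[:,0]],np.float32)
print('gauge',cv2.minAreaRect(pts), 'z',np.nanmedian(W[210:222,205:240,2]))
print('worktop z',np.nanmedian(W[225:235,255:275,2]))
np.set_printoptions(linewidth=250,precision=0,suppress=True)
print(W[144:222:2,278:330:2,2])
b=cv2.resize(im[140:230,245:345],None,fx=6,fy=6,interpolation=cv2.INTER_CUBIC)
cv2.imwrite('pics/hold.png',b)
s=dict(np.load('/tmp/side0.npz'))['img']
cv2.imwrite('pics/holdside.png',cv2.resize(s[140:270,190:320],None,fx=4.5,fy=4.5,interpolation=cv2.INTER_CUBIC))
E
```

```text
gauge ((415.91424560546875, 191.35011291503906), (198.92437744140625, 86.88800811767578), 85.3041763305664) z 11.683104173456059
worktop z -1.0039455031902662
[[ 2. -5. -2. ... -1.  5. -3.]
 [-0. -0. -0. ... -3. -1. -2.]
 [ 0. -1.  5. ... -2. -5.  3.]
 ...
 [ 1. -4. -1. ... -1. -2. -1.]
 [ 2. -2. -1. ... -5. -5. -8.]
 [ 2. -8.  4. ...  1.  1. -7.]]
```

View pics/hold.png

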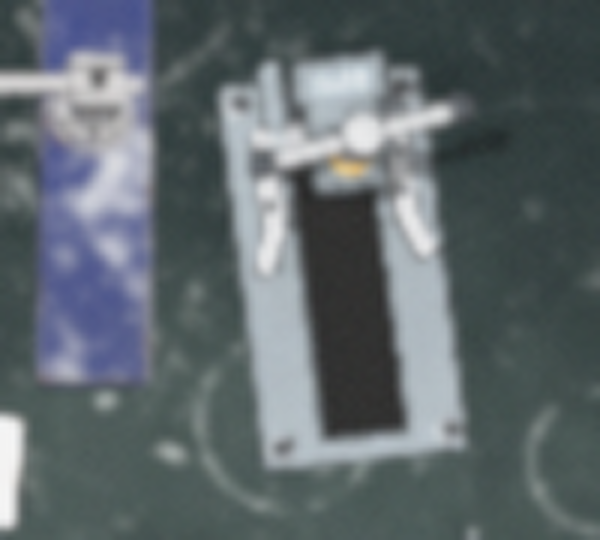

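The crop shows the grey base with front corners at about crop (268,468) and (465,445) and a rear-left corner at (220,88). The black liner, the cheeks, the hub at (362,133) and the bar ends at about (265,158) and (460,103) are also visible.

```bash
python3 - <<'E'
from h import *
np.set_printoptions(precision=1,suppress=True,linewidth=220)
c=dict(np.load('/tmp/top0.npz')); W=cloud(c); im=c['img']
hsv=cv2.cvtColor(im,cv2.COLOR_BGR2HSV)
f=lambda x,y:(245+(x+.5)/6-.5,140+(y+.5)/6-.5)
C=[ray(c,*f(*p),10)[:2] for p in((268,468),(465,445),(220,88),(420,70))]
print('corners FL FR RL RR',*C)
fl,fr,rl,rr=C; print('len',np.linalg.norm(fl-rl),np.linalg.norm(fr-rr),'wid',np.linalg.norm(fl-fr),np.linalg.norm(rl-rr))
# grey base mask -> edge based rect
g=cv2.cvtColor(im,cv2.COLOR_BGR2GRAY)
x=cv2.bitwise_and((g>110).astype(np.uint8)*255,255); x[:150]=0;x[222:]=0;x[:,:280]=0;x[:,326:]=0
x=cv2.morphologyEx(x,cv2.MORPH_CLOSE,np.ones((3,3)))
# liner mask: dark neutral in the base
l=(g<62).astype(np.uint8)*255; l[:173]=0;l[216:]=0;l[:,:292]=0;l[:,:]=l; l[:,316:]=0
l=cv2.morphologyEx(l,cv2.MORPH_OPEN,np.ones((5,5)))
cs,_=cv2.findContours(l,0,2); k=max(cs,key=cv2.contourArea)
P=np.array([ray(c,u,v,14)[:2] for u,v in k[:,0]],np.float32); r=cv2.minAreaRect(P)
print('liner',r,cv2.boxPoints(r).ravel())
hub=ray(c,*f(362,133),150); A=ray(c,*f(265,158),145);B=ray(c,*f(460,103),145)
print('hub',hub,'bar ends',A,B,np.linalg.norm(A-B))
for t in (150,170,190):
    m=np.zeros_like(g); m[196:236,190:256]=(g[196:236,190:256]>t)*255
    m=cv2.morphologyEx(m,cv2.MORPH_OPEN,np.ones((5,5)))
    cs,_=cv2.findContours(m,0,2); k=max(cs,key=cv2.contourArea)
    P=np.array([ray(c,u,v,12.5)[:2] for u,v in k[:,0]],np.float32); print('gauge',t,cv2.minAreaRect(P))
m=W[140:225,280:330]
for lo,hi in((50,85),(85,120),(125,170)):
    q=m[(m[...,2]>lo)&(m[...,2]<hi)]; print(lo,hi,len(q),q.mean(0) if len(q) else '', q.min(0) if len(q) else '',q.max(0) if len(q) else '')
m=W[60:210,90:275]; q=m[(m[...,2]>25)]; q=q[(q[:,0]<620)&(q[:,1]<140)]; print('mixer front', q[np.argsort(q[:,0])[:200:20]])
s=dict(np.load('/tmp/side0.npz')); 
E
```

```text
corners FL FR RL RR [423.4 -48.5] [ 438.5 -160.5] [642.6 -19.4] [ 655.4 -135.3]
len 221.03720636676343 218.34905913074 wid 113.03257093469843 116.61379169671419
liner ((513.23095703125, -94.26290893554688), (133.35475158691406, 40.880043029785156), 7.539390563964844) [ 444.4  -82.7  449.8 -123.3  582.  -105.8  576.7  -65.3]
hub [591.2 -83.3 150. ] bar ends [577.9 -33.2 145. ] [ 609.1 -135.3  145. ] 106.72174654268574
gauge 150 ((425.2252502441406, 178.09793090820312), (173.3525848388672, 63.44343566894531), 85.30443572998047)
gauge 170 ((425.4013671875, 178.11080932617188), (172.04588317871094, 61.762264251708984), 85.31645965576172)
gauge 190 ((425.3829345703125, 178.06143188476562), (170.5779571533203, 61.08723068237305), 85.30464935302734)
50 85 30 [600.6 -67.8  75.2] [ 569.7 -102.7   51.7] [635.8 -52.   83.9]
85 120 213 [611.4 -78.3  91.8] [ 571.1 -101.9   85.2] [642.2 -51.7 107.1]
125 170 161 [588.3 -82.5 149. ] [ 567.3 -140.6  128.3] [610.8 -24.4 158.7]
mixer front [[465.2  46.   45. ]
 [468.   69.4  46.4]
 [471.6  72.8  43.2]
 [474.9  62.8  45.6]
 [478.5  46.2  46.4]
 [481.7  56.3  45.5]
 [485.1  46.4  47.2]
 [488.7  63.   41.9]
 [492.4  33.   44.2]
 [495.5  36.4  45.6]]
```

View pics/holdside.png

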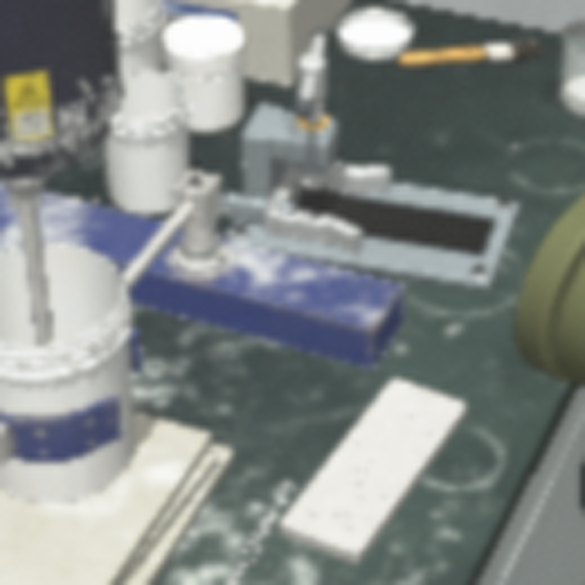

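```bash
cat >> h.py <<'E'
def go(x,y,z,yawdeg):
    """remaining turn (rad about tool z) and then shift in the turned tool frame (mm)"""
    s=manip.read_state(); r=Ro.from_euler('xyz',s['eef_rot']); X=r.as_matrix()[:,0]
    y0=np.degrees(np.arctan2(X[1],X[0])); t=-np.radians((yawdeg-y0+180)%360-180)
    a=np.radians(yawdeg); d=np.array([x,y,z])-s['eef_pos']
    tool=[d[0]*np.cos(a)+d[1]*np.sin(a), d[0]*np.sin(a)-d[1]*np.cos(a), -d[2]]
    print('t',round(s['clock'],2),'pos',s['eef_pos'].round(1),'yaw',round(y0,2),'tilt',np.degrees(np.arccos(-r.as_matrix()[2,2])).round(2),'F',s['wrist_force'].round(1),'M',s['moment'].round(2),'gap',round(s['finger_gap'],1),round(s['finger_force'],1),'j',s['joints'].round(2))
    print(' need roll',round(t,3),'shift mm',np.round(tool,1))
O=np.array([524.1,-93.1]); HY=7.5
def hp(x,y=0):
    a=np.radians(HY); return O+x*np.array([np.cos(a),np.sin(a)])+y*np.array([-np.sin(a),np.cos(a)])
E
python3 -c "
from h import *
go(423.8,158.2,100,85.3)"
```

```text
t 0.1 pos [156.5 527.  174.3] yaw 163.45 tilt 0.06 F [-0.1 -0.8 -0.1] M [-0.01 -0.02 -0.03] gap 94.1 0.0 j [ 1.22  0.3   1.52  0.    1.32 -0.07]
 need roll 1.364 shift mm [-345.6  296.6   74.3]
```

Call:
arm_command([
  [1, 0, 0, 0, 0.17],
  [1, 0, 0, 0, 0.17],
  [1, 0, 0, 0, 0.17],
  [1, 0, 0, 0, 0.17],
  [1, 0, 0, 0, 0.17],
  [1, 0, 0, 0, 0.17],
  [1, 0, 0, 0, 0.17],
  [1, 0, 0, 0, 0.17],
  [1, -0.034, 0.029, 0, 0],
  [1, -0.034, 0.029, 0, 0],
  [1, -0.034, 0.029, 0, 0],
  [1, -0.034, 0.029, 0, 0],
  [1, -0.034, 0.029, 0, 0],
  [1, -0.034, 0.029, 0, 0.005],
  [1, -0.034, 0.029, 0, 0],
  [1, -0.034, 0.029, 0, 0],
  [1, -0.034, 0.029, 0.02, 0],
  [1, -0.034, 0.029, 0.03, 0],
  [1, 0, 0, 0.02, 0],
], newtons=40)

```text
clock: 2.48
eef_pos: [419.2, 163.0, 103.4]
eef_rot: [-3.14, 0.001, 1.484]
wrist_force: [0.7, 0.5, -0.3]
finger_gap: 94.0
finger_force: 0.0
```

```bash
python3 -c "
from h import *
go(423.8,158.2,3,85.3)
c=shot('wrist','w1'); print({k:c[k] for k in c if k not in('img','z_map')})"
```

```text
t 2.48 pos [419.2 163.  103.4] yaw 85.05 tilt 0.08 F [ 0.7  0.5 -0.3] M [-0.04  0.04  0.02] gap 94.0 0.0 j [ 0.29  0.16  1.88 -0.    1.11  0.38]
 need roll -0.004 shift mm [ -4.4   5.  100.4]
{'fx': 297.3186396354542, 'fy': 297.3186396354542, 'cx': 259.7073254143904, 'cy': 186.22897724892533, 'eye': array([426.45617369, 236.25248461, 313.38125981]), 'orientation': array([ 2.88611139e+00,  1.75009963e-03, -8.54848248e-02])}
```

View pics/w1.png

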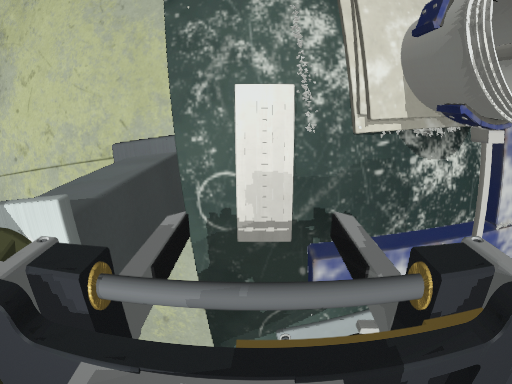

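The wrist view shows the gauge at px (265,163) midway between the open fingers at (185,..) and (340,..), with its near end at row 240. The blue mixer foot lies clear, so I'm descending.

Call:
arm_command([
  [1, -0.004, 0.005, 0.03, -0.004],
  [1, 0, 0, 0.03, 0],
  [1, 0, 0, 0.025, 0],
  [1, 0, 0, 0.013, 0],
  [1, 0, 0, 0.002, 0],
  [1, 0, 0, 0, 0],
  [-1, 0, 0, 0, 0],
  [-1, 0, 0, 0, 0],
  [-1, 0, 0, 0, 0],
  [-1, 0, 0, 0, 0],
  [-1, 0, 0, 0, 0],
  [-1, 0, 0, 0, 0],
], newtons=45)

```text
clock: 4.03
eef_pos: [423.2, 160.7, 4.8]
eef_rot: [-3.142, 0.0, 1.492]
wrist_force: [0.1, 0.3, -0.1]
finger_gap: 37.3
finger_force: 0.0
```

```bash
python3 -c "
from h import *
x,y=hp(-95); go(x,y,80,7.5)"
```

```text
t 4.03 pos [423.2 160.7   4.8] yaw 85.47 tilt 0.0 F [ 0.1  0.3 -0.1] M [-0.04  0.05 -0.  ] gap 37.3 0.0 j [ 0.28  0.32  1.95 -0.    0.88  0.36]
 need roll 1.361 shift mm [-28.1 264.8 -75.2]
```

```bash
python3 -c "
from h import *
a=shot('wrist','w2')['img'];b=shot('side','s2')['img']
b=cv2.resize(b[170:320,200:350],(384,384),interpolation=cv2.INTER_CUBIC)
cv2.imwrite('pics/mix2.png',np.hstack([a[:,60:460],b]))
go(423,160,4,85)"
```

```text
t 4.12 pos [423.2 160.7   4.8] yaw 85.48 tilt 0.0 F [-0.4  0.3  0. ] M [-0.04  0.08 -0.02] gap 29.3 0.0 j [ 0.28  0.32  1.95 -0.    0.88  0.36]
 need roll 0.008 shift mm [-0.7 -0.1  0.8]
```

View pics/mix2.png

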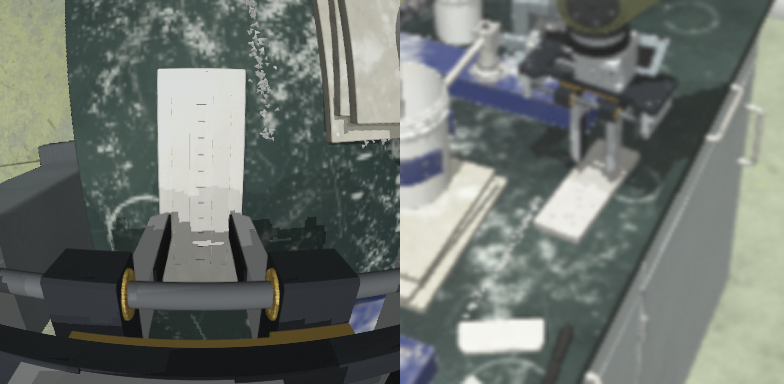

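```bash
python3 -c "
from h import *
np.set_printoptions(precision=1,suppress=True,linewidth=200)
for n in('w2','s2'):
    c=dict(np.load(f'/tmp/{n}.npz'))
    if n=='s2': W=cloud(c)
    else:
        v,u=np.mgrid[:384,:512]; dx=u-c['cx'];dy=v-c['cy'];r=np.hypot(dx,dy)+1e-9;th=r/c['fx'];z=c['z_map'].astype(float)
        P=np.stack([dx/r*np.tan(th)*z,dy/r*np.tan(th)*z,z],-1); W=P@rotm(c['orientation']).T+c['eye']; W[z==0]=np.nan
    X=W[...,0];Y=W[...,1];Z=W[...,2]
    g=(abs(X-423)<22)&(abs(Y-210)<35); print(n,'gauge top',np.nanpercentile(Z[g],[5,50,95]))
    t=(abs(X-360)<10)&(abs(Y-200)<20); print('table',np.nanmedian(Z[t]))
    f=(abs(X-423)<60)&(Y>140)&(Y<185)
    for lo in range(-5,60,5):
        q=W[f&(Z>=lo)&(Z<lo+5)]
        if len(q): print(lo,len(q),q.min(0),q.max(0))
go(423,160,4,85)
"
```

```text
w2 gauge top [ 12.2 151.1 175. ]
table 151.72537970743844
-5 1329 [363.  140.   -1.9] [482.7 185.   -0. ]
0 2103 [363.  140.1   0. ] [483.  185.    2.5]
5 1 [449.7 160.    9.9] [449.7 160.    9.9]
10 4200 [395.2 140.   10.5] [456.3 185.   14.9]
15 1 [450.3 170.   15. ] [450.3 170.   15. ]
35 67 [399.7 156.8  35.9] [449.3 172.5  40. ]
40 112 [394.7 152.   40. ] [454.4 173.5  45. ]
45 157 [393.9 151.2  45.1] [455.3 173.4  50. ]
50 172 [394.5 151.3  50. ] [454.5 173.4  54.9]
55 193 [394. 152.  55.] [454.7 173.1  59.9]
s2 gauge top [ 11.1 231.5 343.1]
table 1.1122020721519448
-5 90 [363.1 140.3  -4.5] [482.8 184.1  -0. ]
0 81 [364.5 140.4   0. ] [482.9 184.6   4.2]
5 21 [392.6 141.9   5.1] [452.9 184.8   9.9]
10 154 [391.2 140.3  10. ] [451.9 185.   15. ]
15 9 [406.3 156.4  15.3] [451.9 180.6  17.1]
30 1 [441.9 165.6  33. ] [441.9 165.6  33. ]
35 2 [438.7 156.8  39.5] [443.7 169.4  39.6]
40 13 [398.1 155.7  40.3] [451.4 173.8  44.1]
45 15 [393.7 155.8  45. ] [451.4 177.4  49.8]
50 11 [393.8 156.8  51. ] [451.8 173.6  53.7]
55 12 [393.4 154.4  55.1] [450.7 174.1  60. ]
t 4.12 pos [423.2 160.7   4.8] yaw 85.48 tilt 0.0 F [-0.4  0.3  0. ] M [-0.   0.1 -0. ] gap 29.3 0.0 j [ 0.3  0.3  1.9 -0.   0.9  0.4]
 need roll 0.008 shift mm [-0.7 -0.1  0.8]
```

```bash
cat >> h.py <<'E'
def wcloud(c):
    """world points of the fisheye wrist picture"""
    v,u=np.mgrid[:384,:512]; dx=u-c['cx'];dy=v-c['cy'];r=np.hypot(dx,dy)+1e-9;th=r/c['fx'];z=c['z_map'].astype(float)
    P=np.stack([dx/r*np.tan(th)*z,dy/r*np.tan(th)*z,z],-1); W=P@rotm(c['orientation']).T+c['eye']; W[(z==0)|(th>1.4)]=np.nan
    return W
E
python3 -c "
from h import *
np.set_printoptions(precision=1,suppress=True,linewidth=200)
s=manip.read_state();print(s['eef_pos'],s['joints'].round(4))
for n in('w1','w2'):
    c=dict(np.load(f'/tmp/{n}.npz')); W=wcloud(c); print(n,c['eye'])
    f=(abs(W[...,0]-421)<75)&(W[...,1]>140)&(W[...,1]<185)
    for lo in range(-10,180,10):
        q=W[f&(W[...,2]>=lo)&(W[...,2]<lo+10)]
        if len(q): print(lo,len(q),q.min(0),q.max(0))
"
```

```text
[423.2 160.7   4.8] [ 0.3  0.3  1.9 -0.   0.9  0.4]
w1 [426.5 236.3 313.4]
-10 1205 [346.  140.   -2.3] [496.  184.9  -0. ]
0 1923 [346.  140.1   0. ] [495.9 185.    2.9]
10 2407 [392.3 140.1  10.3] [456.  185.   15.1]
130 169 [366.1 151.8 133.3] [475.1 177.6 140. ]
140 420 [362.5 151.  140.1] [479.4 178.3 150. ]
150 471 [362.  151.6 150. ] [479.9 178.3 160. ]
160 577 [362.1 150.9 160. ] [479.7 178.3 170. ]
170 669 [362.2 150.8 170. ] [479.4 178.3 180. ]
w2 [429.7 233.9 214.9]
-10 2098 [346.  140.   -2.1] [495.9 185.   -0. ]
0 3273 [346.  140.1   0. ] [496.  185.    9.9]
10 4201 [395.2 140.   10.5] [456.3 185.   15. ]
30 67 [399.7 156.8  35.9] [449.3 172.5  40. ]
40 269 [393.9 151.2  40. ] [455.3 173.5  50. ]
50 365 [394.  151.3  50. ] [454.7 173.4  59.9]
60 442 [394.  151.4  60. ] [455.1 173.5  70. ]
70 510 [394.  152.4  70. ] [455.3 173.2  80. ]
80 602 [393.2 151.2  80. ] [455.4 173.4  90. ]
90 684 [393.4 152.2  90. ] [455.5 173.3 100. ]
100 682 [395.1 159.1 100. ] [454.  173.4 110. ]
110 360 [397.7 149.8 110. ] [451.5 173.2 119.9]
120 250 [402.7 148.9 120. ] [444.6 167.2 130. ]
130 911 [349.9 145.4 130. ] [496.  184.9 140. ]
140 1947 [350.3 153.7 140. ] [496. 185. 150.]
150 5794 [351.  163.7 150. ] [496. 185. 160.]
160 5271 [390.9 151.8 160. ] [488.1 185.  170. ]
170 12393 [346.  156.1 170. ] [496.  185.  177.5]
```

Two views agree that the real fingertips are about 31 mm above the reported TCP. Laterally it matches to about 1.5 mm. I'll reopen and go lower in stages, checking as I go.

Call:
arm_command([
  [1, -0.002, 0, 0, 0],
  [1, 0, 0, 0, 0],
  [1, 0, 0, 0, 0],
  [1, 0, 0, 0, 0],
  [1, 0, 0, 0, 0],
  [1, 0, 0, 0, 0],
  [1, 0, 0, 0, 0],
  [1, 0, 0, 0, 0],
  [1, 0, 0, 0.01, 0],
  [1, 0, 0, 0.01, 0],
  [1, 0, 0, 0.005, 0],
  [1, 0, 0, 0, 0],
])

```text
clock: 5.62
eef_pos: [422.7, 158.6, -20.7]
eef_rot: [-3.141, 0.0, 1.492]
wrist_force: [-0.1, 0.9, -0.2]
finger_gap: 93.8
finger_force: 0.0
```

```bash
cat >> h.py <<'E'
def tips(save=None):
    """lowest measured points of the fingers, seen in the wrist picture"""
    p=manip.read_state()['eef_pos']; c=shot('wrist',save); W=wcloud(c)
    f=(np.hypot(W[...,0]-p[0],W[...,1]-p[1])<75)&(W[...,2]>p[2]+20)&(W[...,2]<p[2]+60); q=W[f]
    print('tip z',np.sort(q[:,2])[:40:8].round(1),'state z',p[2].round(1)); return c,W
E
python3 -c "
from h import *
tips('w3')
go(423.8,158.2,-28,85.3)"
```

```text
tip z [-0.7 -0.7 -0.7 -0.7 -0.7] state z -20.7
t 5.67 pos [423.  158.7 -20.3] yaw 85.47 tilt 0.02 F [-1.   0.1  1. ] M [-0.02  0.1  -0.04] gap 94.3 0.0 j [ 0.28  0.37  1.96 -0.    0.82  0.36]
 need roll 0.003 shift mm [-0.4  0.9  7.7]
```

Call:
arm_command([
  [1, 0, 0.001, 0.004, 0],
  [1, 0, 0, 0.003, 0],
  [1, 0, 0, 0, 0],
  [-1, 0, 0, 0, 0],
  [-1, 0, 0, 0, 0],
  [-1, 0, 0, 0, 0],
  [-1, 0, 0, 0, 0],
  [-1, 0, 0, 0, 0],
  [-1, 0, 0, 0, 0],
  [-1, 0, 0, 0, 0],
], newtons=50)

```text
clock: 6.92
eef_pos: [424.0, 158.6, -27.1]
eef_rot: [-3.141, 0.0, 1.492]
wrist_force: [-2.2, -0.3, 2.6]
finger_gap: 59.5
finger_force: 50.0
```

```bash
python3 -c "
from h import *
x,y=hp(-95); go(x,y,60,7.5)"
```

```text
t 6.92 pos [424.  158.6 -27.1] yaw 85.48 tilt 0.01 F [-2.2 -0.3  2.6] M [-0.08  0.43 -0.01] gap 59.5 50.0 j [0.28 0.38 1.96 0.   0.8  0.36]
 need roll 1.361 shift mm [-28.6 262.7 -87.1]
```

Call:
arm_command([
  [-1, 0, 0, -0.015, 0],
  [-1, 0, 0, -0.03, 0],
  [-1, 0, 0, -0.03, 0],
  [-1, -0.015, 0.002, -0.02, 0],
  [-1, -0.035, 0.003, 0, 0],
  [-1, -0.04, 0.004, 0, 0],
  [-1, -0.04, 0.004, 0, 0],
  [-1, -0.04, 0.004, 0, 0.1],
  [-1, 0, 0, 0, 0.17],
  [-1, 0, 0, 0, 0.17],
  [-1, 0, 0, 0, 0.17],
  [-1, 0, 0, 0, 0.17],
  [-1, 0, 0, 0, 0.17],
  [-1, 0, 0, 0, 0.17],
  [-1, 0, 0, 0, 0.17],
  [-1, 0, 0, 0, 0.07],
  [-1, 0, 0, 0, 0],
  [-1, 0, 0, 0, 0],
])

```text
clock: 9.18
eef_pos: [427.4, -12.1, 68.0]
eef_rot: [-3.142, 0.0, 0.133]
wrist_force: [-0.5, 0.2, -8.9]
finger_gap: 59.5
finger_force: 50.0
```

```bash
python3 -c "
from h import *
np.set_printoptions(precision=1,suppress=True,linewidth=200)
x,y=hp(-95); go(x,y,40,7.5)
c=shot('top','t2')
c=shot('wrist','w4')"
```

```text
t 9.18 pos [427.4 -12.1  68. ] yaw 7.65 tilt 0.01 F [-0.5  0.2 -8.9] M [-0.1  0.3 -0. ] gap 59.5 50.0 j [-0.1  0.2  2.  -0.   1.   1.3]
 need roll 0.003 shift mm [-9.7 92.9 28. ]
```

View pics/w4.png

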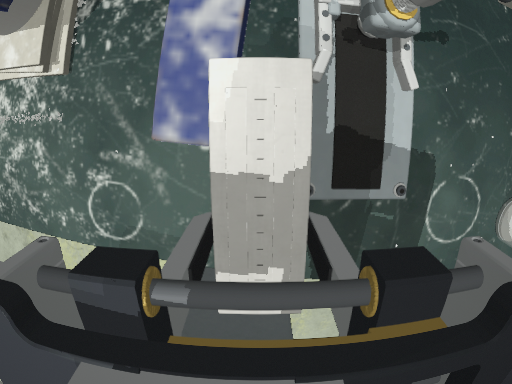

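The wrist view shows the gauge square in the jaws, leading end at row 60. The holder is to its right, with the liner at cols 333–387 and the cheek flares at (322,65) and (408,70). I'm moving over the bed.

Call:
arm_command([
  [-1, 0, 0.02, 0, 0],
  [-1, -0.005, 0.035, 0, 0],
  [-1, -0.005, 0.028, 0, 0.003],
  [-1, 0, 0.01, 0.02, 0],
  [-1, 0, 0, 0.02, 0],
  [-1, 0, 0, 0.01, 0],
  [-1, 0, 0, 0, 0],
  [-1, 0, 0, 0, 0],
])

```text
clock: 10.28
eef_pos: [430.3, -105.7, 18.5]
eef_rot: [3.141, -0.001, 0.129]
wrist_force: [0.3, -0.4, -7.6]
finger_gap: 59.4
finger_force: 50.0
```

```bash
python3 -c "
from h import *
np.set_printoptions(precision=1,suppress=True,linewidth=200)
x,y=hp(-95); go(x,y,-13,7.5)
c=shot('wrist','w5'); W=wcloud(c)
a=np.radians(HY); R=np.array([[np.cos(a),np.sin(a)],[-np.sin(a),np.cos(a)]])
H=(W[...,:2]-O)@R.T; Z=W[...,2]
# gauge side edges and lead end, in holder frame; base edges; cheeks
zt=manip.read_state()['eef_pos'][2]+27+12.5
for lo,hi in((-60,-45),(-45,-30),(-30,-15)):
    m=(H[...,0]>lo)&(H[...,0]<hi)&(abs(Z-zt)<5)&(abs(H[...,1])<45); q=H[m]; print('gauge',len(q),np.percentile(q[:,1],[.5,99.5]),np.median(Z[m]),zt)
m=(abs(Z-zt)<5)&(abs(H[...,1])<20)&(H[...,0]<15); print('lead end',np.percentile(H[m][:,0],99.8))
for lo,hi in((-30,0),(0,15),(15,30),(30,40),(42,50),(50,60)):
    m=(H[...,0]>lo)&(H[...,0]<hi)&(abs(H[...,1])<75)
    b=m&(Z>5)&(Z<13); k=m&(Z>34)&(Z<48)
    for nm,mm in(('base',b),('cheek',k)):
        q=H[mm]
        if len(q)>10:
            L=q[q[:,1]>0,1];Rr=q[q[:,1]<0,1]; print(lo,nm,len(q),'L',L.min() if len(L) else '',L.max() if len(L) else '','R',Rr.min() if len(Rr) else '',Rr.max() if len(Rr) else '',np.median(Z[mm]))
"
```

```text
t 10.28 pos [ 430.3 -105.7   18.5] yaw 7.4 tilt 0.06 F [ 0.3 -0.4 -7.6] M [-0.1  0.4 -0. ] gap 59.4 50.0 j [-0.3  0.3  2.  -0.   0.9  1.1]
 need roll -0.002 shift mm [-0.4 -0.2 31.5]
gauge 2532 [-29.8  29.2] 57.83910951101171 58.04682203529927
gauge 2639 [-29.5  29.5] 57.55928888583031 58.04682203529927
gauge 2666 [-29.7  29.2] 57.314515092252705 58.04682203529927
lead end 9.88508258918138
-30 base 2015 L 37.56263114625802 58.906634300139196 R -57.59376825691751 -38.15481169483751 10.117339260550011
0 base 1000 L 37.52824737616939 58.954960687066254 R -57.26090935118674 -38.2144750001526 10.153412483158348
15 base 912 L 0.3855878898973657 58.27527652667027 R -57.26058346516681 -0.33220344860474527 10.30619570035742
30 base 638 L 0.376988856360576 58.35840954996021 R -57.51226817160756 -0.33483379823960446 10.361958940285362
42 base 521 L 0.3741536486871619 58.893954876047786 R -57.14172240700694 -0.3512669522918785 10.24986224825986
50 base 623 L 0.3690877219802148 58.12584946257606 R -57.36830929949185 -0.3574805788719289 10.290663097795203
```

View pics/w5.png

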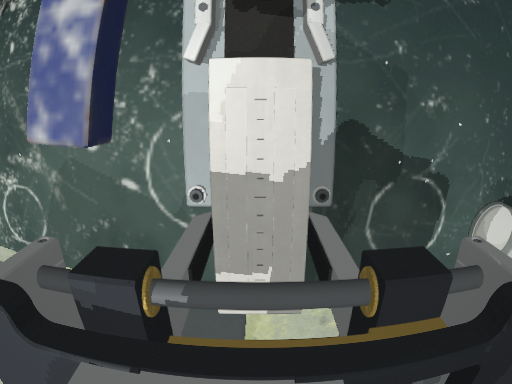

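The gauge is centred over the bed (px cols 209–311) with its leading end at row 60. The cheek flares are ahead at (198,40) and (320,40). One check of the cheeks' inner faces before lowering.

```bash
python3 -c "
from h import *
np.set_printoptions(precision=1,suppress=True,linewidth=200)
c=dict(np.load('/tmp/w5.npz')); W=wcloud(c)
a=np.radians(HY); R=np.array([[np.cos(a),np.sin(a)],[-np.sin(a),np.cos(a)]])
H=(W[...,:2]-O)@R.T; Z=W[...,2]
for lo,hi in((14,18),(18,24),(24,30),(30,36),(36,42),(42,48),(48,54),(54,60),(60,70)):
    m=(H[...,0]>lo)&(H[...,0]<hi)&(abs(H[...,1])<56)&(Z>25)&(Z<36)
    q=H[m]; L=q[q[:,1]>0,1];r=q[q[:,1]<0,1]
    if len(L)>3 and len(r)>3: print(lo,len(L),len(r),'L',np.percentile(L,[3,97]),'R',np.percentile(r,[3,97]),np.median(Z[m]),'mid',(np.percentile(L,3)+np.percentile(r,97))/2)
for s in(1,-1):
    m=(Z>5)&(Z<13)&(H[...,0]>-70)&(H[...,0]<70)&(s*H[...,1]>45)&(s*H[...,1]<70)
    b=[(x,np.percentile(s*H[m&(abs(H[...,0]-x)<5)][:,1],98)) for x in range(-60,61,10) if (m&(abs(H[...,0]-x)<5)).sum()>20]
    b=np.array(b); print(s,np.polyfit(b[:,0],b[:,1]*s,1))
m=(H[...,0]>-30)&(H[...,0]<60)&(abs(H[...,1])<18)&(Z>8)&(Z<20); print('liner z',np.median(Z[m&(H[...,0]>12)]))
"
```

```text
14 71 78 L [41.9 50.8] R [-50.  -40.7] 29.689723436253928 mid 0.6342156939874144
18 144 141 L [39.7 50.5] R [-49.2 -38.7] 30.037711055821774 mid 0.46118492498604624
24 145 147 L [37.3 48.2] R [-47.3 -36.4] 29.998926710788723 mid 0.46503539937292615
30 141 137 L [35.1 46.1] R [-44.4 -34. ] 29.998150981745695 mid 0.5359898332778563
36 140 137 L [33.1 43.7] R [-42.7 -31.9] 29.972885088138014 mid 0.6293200541400203
42 146 148 L [32.4 43.7] R [-42.8 -31.3] 29.969245833098 mid 0.5495230901376793
48 145 148 L [32.6 43.9] R [-42.7 -31.4] 30.424287902147427 mid 0.6001033642574907
54 98 94 L [32.5 44. ] R [-42.8 -31.4] 30.134254109946056 mid 0.5359935972055947
1 [-0. 58.]
-1 [ -0.  -56.9]
liner z 13.836189002793134
```

Call:
arm_command([
  [-1, 0, -0.0007, 0.012, 0],
  [-1, 0, 0, 0.012, 0],
  [-1, 0, 0, 0.005, 0],
  [-1, 0, 0, 0.001, 0],
  [-1, 0, 0, 0.001, 0],
  [-1, 0, 0, 0, 0],
])

```text
clock: 11.08
eef_pos: [429.9, -105.0, -12.9]
eef_rot: [3.141, -0.0, 0.129]
wrist_force: [-1.2, 0.2, -7.2]
finger_gap: 59.3
finger_force: 50.0
```

```bash
python3 -c "
from h import *
x,y=hp(-20,.6); go(x,y,-13,7.5)"
```

```text
t 11.07 pos [ 429.9 -105.   -12.9] yaw 7.38 tilt 0.03 F [-1.2  0.2 -7.2] M [-0.02  0.28  0.03] gap 59.3 50.0 j [-0.32  0.34  1.98  0.    0.83  1.12]
 need roll -0.002 shift mm [74.9 -0.1  0.1]
```

Call:
arm_command([
  [-1, 0, 0, 0.0005, 0],
  [-1, 0.005, 0, 0, -0.002],
  [-1, 0.01, 0, 0, 0],
  [-1, 0.012, 0, 0, 0],
  [-1, 0.012, 0, 0, 0],
  [-1, 0.012, 0, 0, 0],
  [-1, 0.01, 0, 0, 0],
  [-1, 0.005, 0, 0, 0],
  [-1, 0, 0, 0, 0],
])

```text
clock: 12.2
eef_pos: [496.3, -96.3, -13.5]
eef_rot: [3.141, -0.002, 0.131]
wrist_force: [1.0, 0.6, -2.3]
finger_gap: 59.4
finger_force: 50.0
```

```bash
python3 -c "
from h import *
x,y=hp(-20,.6); go(x,y,-13.5,7.5)"
```

```text
t 12.2 pos [496.3 -96.3 -13.5] yaw 7.5 tilt 0.1 F [ 1.   0.6 -2.3] M [ 0.37 -0.25  0.  ] gap 59.4 50.0 j [-0.26  0.45  1.81  0.    0.88  1.18]
 need roll -0.0 shift mm [ 8.  -0.1  0. ]
```

Call:
arm_command([
  [-1, 0.003, 0, 0, 0],
  [-1, 0.003, 0, 0, 0],
  [-1, 0.002, 0, 0, 0],
  [-1, 0.001, 0, 0, 0],
])

```text
clock: 12.7
eef_pos: [503.7, -95.3, -13.5]
eef_rot: [-3.141, 0.001, 0.131]
wrist_force: [-7.0, -0.3, 5.6]
finger_gap: 59.5
finger_force: 50.0
```

```bash
python3 -c "
from h import *
x,y=hp(-20,.6); go(x,y,-13.5,7.5)"
```

```text
t 12.7 pos [503.7 -95.3 -13.5] yaw 7.49 tilt 0.06 F [-7.  -0.3  5.6] M [0.01 1.58 0.03] gap 59.5 50.0 j [-0.26  0.46  1.79 -0.    0.89  1.18]
 need roll -0.0 shift mm [ 0.5 -0.1 -0. ]
```

Call:
arm_command([
  [-1, 0.0007, 0, 0, 0],
  [-1, 0.0007, 0, 0, 0],
  [-1, 0, 0, 0, 0],
])

```text
clock: 13.08
eef_pos: [504.0, -95.2, -13.5]
eef_rot: [-3.141, 0.003, 0.131]
wrist_force: [-15.7, -2.2, 12.5]
finger_gap: 59.6
finger_force: 50.0
```

```bash
python3 -c "
from h import *
x,y=hp(-20,.6); go(x,y,-13.5,7.5)"
```

```text
t 13.07 pos [504.  -95.2 -13.5] yaw 7.49 tilt 0.2 F [-15.7  -2.2  12.5] M [-0.4   3.13  0.08] gap 59.6 50.0 j [-0.26  0.46  1.79 -0.    0.9   1.18]
 need roll -0.0 shift mm [ 0.2 -0.1 -0. ]
```

Call:
arm_command([
  [-0.2, 0, 0, 0, 0],
  [0, 0, 0, 0, 0],
  [0.6, 0, 0, 0, 0],
  [0.6, 0, 0, 0, 0],
  [0.6, 0, 0, -0.02, 0],
  [0.6, 0, 0, -0.03, 0],
  [0.6, -0.03, 0, -0.03, 0],
  [0.6, -0.05, 0, -0.03, 0],
  [0.6, -0.05, 0, -0.03, 0],
  [0.6, -0.02, 0, -0.03, 0],
  [0.6, 0, 0, 0, 0],
])

```text
clock: 14.45
eef_pos: [357.4, -115.2, 158.3]
eef_rot: [3.139, -0.005, 0.13]
wrist_force: [0.2, -0.1, -0.3]
finger_gap: 75.5
finger_force: 0.0
```

```bash
python3 -c "
from h import *
np.set_printoptions(precision=1,suppress=True,linewidth=200)
x,y=hp(-20,.6); go(x,y,-13.5,7.5)
c,W=tips('w6')
a=np.radians(HY); R=np.array([[np.cos(a),np.sin(a)],[-np.sin(a),np.cos(a)]])
H=(W[...,:2]-O)@R.T; Z=W[...,2]
m=(abs(Z-26.5)<4)&(abs(H[...,1])<34)&(H[...,0]<5); q=H[m]; print('gauge x',np.percentile(q[:,0],[.2,1]),'z',np.median(Z[m]))
for x in(-60,-40,-20,0): print(x,np.percentile(q[abs(q[:,0]-x)<8][:,1],[1,99]))
# bar
m=(Z>130)&(Z<165)&(np.hypot(H[...,0]-67,H[...,1])<75); q=W[m]; print('bar',len(q),q.mean(0) if len(q) else '')
if len(q):
    d=q[:,:2]-q[:,:2].mean(0); u=np.linalg.svd(d,full_matrices=False)[2][0]; print('dir deg',np.degrees(np.arctan2(u[1],u[0])),np.percentile(d@u,[0,100]), np.percentile(q[:,2],[5,50,95,100]))
"
```

```text
t 14.45 pos [ 357.4 -115.2  158.3] yaw 7.44 tilt 0.3 F [ 0.2 -0.1 -0.3] M [-0.   0.1 -0. ] gap 75.5 0.0 j [-0.4 -0.1  2.   0.   1.2  1. ]
 need roll -0.001 shift mm [148.2  -0.7 171.8]
tip z [188.9 189.9 190.3 190.5 190.8] state z 158.3
gauge x [-84.2 -84. ] z 26.368700852586755
-60 [-27.9  30.3]
-40 [-29.   30.2]
-20 [-27.9  30.2]
0 [-29.2  30.3]
bar 0
```

View pics/w6.png

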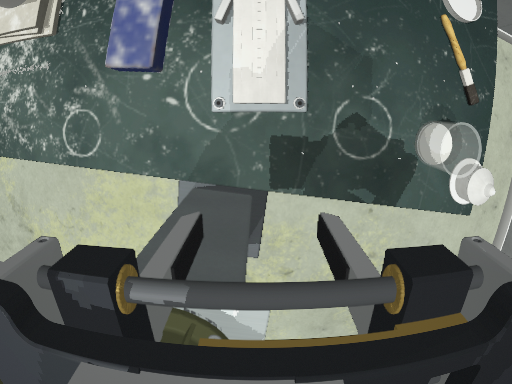

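The gauge lies in the bed between the cheeks with its tail at holder x = -84, so it is home. Next, the bar.

```bash
python3 -c "
from h import *
np.set_printoptions(precision=1,suppress=True,linewidth=200)
ax=hp(67,.55); print('axis pred',ax)
for n in('top','side'):
    c=shot(n,n+'5'); W=cloud(c); D=np.hypot(W[...,0]-ax[0],W[...,1]-ax[1])
    m=(D<72)&(W[...,2]>122)&(W[...,2]<170); q=W[m]; print(n,len(q))
    if len(q)>20:
        b=q[np.hypot(*(q[:,:2]-ax).T)>15]; d=b[:,:2]-ax
        u=np.linalg.svd(d,full_matrices=False)[2][0]; t=d@u; off=d@np.array([-u[1],u[0]])
        print(' dir',np.degrees(np.arctan2(u[1],u[0])),'extent',t.min(),t.max(),'fit',np.polyfit(t,off,1),'z',np.percentile(b[:,2],[5,50,90]))
        h=q[np.hypot(*(q[:,:2]-ax).T)<12]; print(' hub z',np.percentile(h[:,2],[5,50,95]) if len(h) else '', h.mean(0) if len(h) else '')
        for lo in range(-62,62,8):
            k=abs(t-lo-4)<4
            if k.sum(): print('  ',lo+4,k.sum(),'off',off[k].mean().round(1),'z',np.median(b[k,2]).round(1),np.percentile(b[k,2],90).round(1))
c=dict(np.load('/tmp/top5.npz'));im=c['img'];cv2.imwrite('pics/bar.png',cv2.resize(im[145:185,275:335],None,fx=10,fy=10,interpolation=cv2.INTER_CUBIC))
"
```

```text
axis pred [590.5 -83.8]
top 163
 dir 107.02158780243323 extent -59.73202436051088 62.30836634837878 fit [-0.   1.3] z [143.6 147.5 151.6]
 hub z [146.  155.1 158.2] [588.5 -82.9 154.2]
   -58 6 off 1.2 z 147.4 155.3
   -50 14 off 1.4 z 148.5 152.0
   -42 8 off 1.9 z 147.6 148.6
   -34 9 off 1.3 z 146.8 150.1
   -26 6 off 0.2 z 146.6 149.7
   -18 7 off 2.0 z 145.5 148.3
   14 3 off 1.4 z 148.8 149.5
   22 8 off 0.7 z 148.0 150.4
   30 8 off 1.1 z 147.1 148.6
   38 8 off 1.6 z 145.6 150.1
   46 8 off 1.3 z 148.7 150.1
   54 13 off 1.5 z 149.8 153.2
   62 6 off 0.6 z 148.9 152.2
side 104
 dir 107.67255221707869 extent -57.93284654532029 67.39024599902037 fit [-0.  1.] z [141.  148.1 150.7]
 hub z [129.1 150.3 156.8] [588.9 -79.9 146.7]
   -58 3 off 0.3 z 149.1 149.7
   -50 7 off 0.3 z 148.1 152.3
   -42 3 off 2.9 z 148.0 149.8
   -34 4 off 2.3 z 148.5 148.6
   -26 2 off 1.1 z 148.0 148.9
   -18 2 off -0.0 z 149.3 149.4
   14 4 off 2.3 z 145.2 147.0
   22 1 off 2.6 z 148.6 148.6
   30 6 off 1.0 z 148.8 150.6
   38 3 off 2.6 z 148.6 149.0
   46 2 off 0.1 z 147.0 147.1
   54 8 off -2.3 z 148.0 151.1
   62 7 off 2.9 z 147.5 150.3
```

View pics/bar.png

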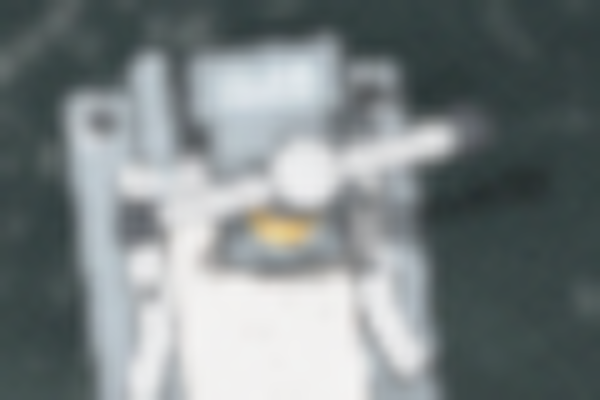

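Call:
arm_command([
  [0, 0, 0, 0, -0.174],
  [0, 0, 0, 0, -0.174],
  [0, 0, 0, 0, -0.174],
  [0, 0, 0, 0, -0.174],
  [0, 0, 0, 0, -0.174],
  [0, 0, 0, 0, -0.174],
  [0, 0, 0, 0, -0.174],
  [0, 0, 0, 0, -0.174],
  [0, 0, 0, 0, -0.174],
  [0, 0, 0, 0, -0.172],
  [0, -0.01, 0.03, -0.005, 0],
  [0, -0.012, 0.04, 0, 0],
  [0, -0.012, 0.04, 0, 0],
  [0, -0.012, 0.04, 0, 0],
  [0, -0.012, 0.04, 0, 0],
  [0, -0.012, 0.035, 0, 0],
  [0, -0.004, 0.006, 0, 0],
  [0, 0, 0, 0, 0],
], newtons=40)

```text
clock: 16.85
eef_pos: [599.0, -117.3, 159.7]
eef_rot: [-3.14, -0.001, 1.869]
wrist_force: [-0.2, 0.3, -0.0]
finger_gap: 47.0
finger_force: 0.0
```

```bash
python3 -c "
from h import *
np.set_printoptions(precision=1,suppress=True,linewidth=200)
go(600.2,-118.1,94,107)
c,W=tips('w7'); Z=W[...,2]; ax=np.array([589.7,-83.7])
m=(np.hypot(W[...,0]-ax[0],W[...,1]-ax[1])<70)&(Z>136)&(Z<158); q=W[m]; print(len(q))
d=q[:,:2]-ax; u=np.array([-.2924,.9563]); t=d@u; off=d@np.array([-u[1],u[0]])
for lo in range(-66,66,6):
    k=abs(t-lo-3)<3
    if k.sum(): print(lo+3,k.sum(),'off',np.percentile(off[k],[2,50,98]),'z',np.percentile(q[k,2],[10,50,98]))
cv2.imwrite('pics/w7c.png',c['img'])"
```

```text
t 16.85 pos [ 599.  -117.3  159.7] yaw 107.09 tilt 0.13 F [-0.2  0.3 -0. ] M [-0.1  0.   0. ] gap 47.0 0.0 j [-0.2  0.5  1.4 -0.   1.3 -0.6]
 need roll 0.002 shift mm [-1.2  0.9 65.7]
tip z [190.4 191.  191.5 191.8 192.4] state z 159.7
2538
-63 3 off [-1.7 -0.9 -0.1] z [147.9 148.5 148.6]
-57 90 off [-7.5 -0.9  6.4] z [148.6 150.4 152.5]
-51 153 off [-8.1 -0.8  6.4] z [146.4 149.8 152.8]
-45 90 off [-5.7 -0.8  4. ] z [146.1 148.5 150.7]
-39 94 off [-5.6 -0.8  4. ] z [146.3 148.4 150.3]
-33 93 off [-5.5 -0.8  4. ] z [146.2 148.7 150.1]
-27 96 off [-5.5 -0.7  3.9] z [146.6 148.6 150.1]
-21 96 off [-5.4 -0.7  3.9] z [146.2 148.4 150. ]
-15 93 off [-5.4 -0.7  3.9] z [146.3 148.2 150. ]
-9 118 off [-8.9 -0.7  7.5] z [153.9 155.8 157.6]
-3 229 off [-11.   -0.6   9.7] z [154.7 156.2 157.7]
3 241 off [-10.9  -0.6   9.7] z [154.6 156.  157.6]
9 199 off [-8.6 -0.6  7.7] z [145.9 154.1 157. ]
15 105 off [-5.1 -0.6  3.9] z [146.6 148.5 150.2]
21 103 off [-5.1 -0.6  3.9] z [146.7 148.6 150. ]
27 105 off [-5.1 -0.6  3.9] z [146.7 148.6 150.1]
33 104 off [-5.  -0.6  3.9] z [146.7 148.6 150.2]
39 102 off [-5.  -0.5  3.9] z [147.  148.6 150.5]
45 106 off [-5.  -0.5  3.9] z [146.9 148.5 150.2]
51 161 off [-7.9 -0.5  6.2] z [147.8 150.4 152.6]
57 141 off [-7.9 -0.5  5.6] z [147.8 150.3 153. ]
63 16 off [-4.  -0.5  3. ] z [145.6 147.8 149.4]
```

View pics/w7.png

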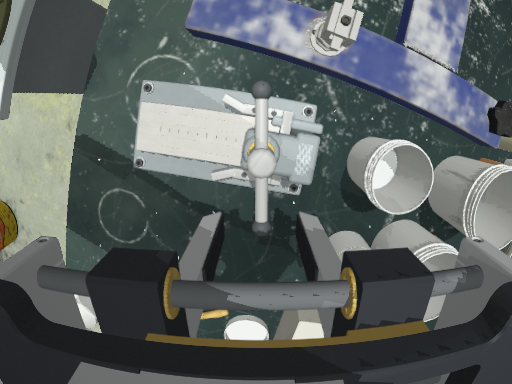

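The wrist view shows the bar vertical in the picture, from (262,90) to (262,228), with the hub at (262,162). The near bare section is centred between the open fingers. I'm descending to grip it.

Call:
arm_command([
  [0, -0.001, 0.0013, 0.02, 0],
  [0, 0, 0, 0.025, 0],
  [0, 0, 0, 0.015, 0],
  [0, 0, 0, 0.005, 0],
  [0, 0, 0, 0, 0],
  [-1, 0, 0, 0, 0],
  [-1, 0, 0, 0, 0],
  [-1, 0, 0, 0, 0],
  [-1, 0, 0, 0, 0],
  [-1, 0, 0, 0, 0],
  [-1, 0, 0, 0, 0],
], newtons=40)

```text
clock: 18.27
eef_pos: [600.8, -118.1, 96.4]
eef_rot: [-3.142, 0.0, 1.869]
wrist_force: [-1.6, -0.7, 1.5]
finger_gap: 8.4
finger_force: 40.0
```

```bash
cat >> h.py <<'E'
AX=np.array([590.0,-83.6])
def feel():
    """torque (clockwise +, against the turn) about the screw axis"""
    s=manip.read_state(); p=s['eef_pos'][:2]-AX; F=s['wrist_force']; M=s['moment']
    r=np.hypot(*p); er=p/r; et=np.array([-er[1],er[0]])
    print('r',r.round(1),'ang',np.degrees(np.arctan2(p[1],p[0])).round(1),'Ft',(F[:2]@et).round(2),'Fr',(F[:2]@er).round(2),'Fz',F[2].round(1),'Mz',M[2].round(3),'rxF',(F[:2]@et*r/1000).round(3),'sum',(F[:2]@et*r/1000+M[2]).round(3))
E
python3 -c "
from h import *
go(600.6,-118,94,107);feel();tips()"
```

```text
t 18.27 pos [ 600.8 -118.1   96.4] yaw 107.08 tilt 0.01 F [-1.6 -0.7  1.5] M [-0.2   0.23  0.13] gap 8.4 40.0 j [-0.25  0.51  1.42 -0.    1.21 -0.55]
 need roll 0.001 shift mm [ 0.2 -0.2  2.4]
r 36.2 ang -72.6 Ft -1.79 Fr 0.22 Fz 1.5 Mz 0.132 rxF -0.065 sum 0.067
tip z [126.2 127.4 128.7 129.5 130.4] state z 96.4
```

Call:
arm_command([
  [-1, 0.0005, -0.0061, 0.0002, 0.17],
  [-1, 0.0005, -0.0061, 0.0002, 0.17],
  [-1, 0.0005, -0.0061, 0.0002, 0.17],
  [-1, 0.0005, -0.0061, 0.0002, 0.17],
  [-1, 0.0005, -0.0061, 0.0002, 0.17],
  [-1, 0.0005, -0.0061, 0.0002, 0.17],
])

```text
clock: 19.08
eef_pos: [566.4, -111.1, 95.2]
eef_rot: [3.141, -0.0, 0.843]
wrist_force: [2.3, -0.8, -0.1]
finger_gap: 9.2
finger_force: 40.0
```

```bash
python3 -c "
from h import *
go(590,-83.6,94,0);feel()"
```

```text
t 19.07 pos [ 566.4 -111.1   95.2] yaw 48.29 tilt 0.04 F [ 2.3 -0.8 -0.1] M [-0.24 -0.27 -0.04] gap 9.2 40.0 j [-0.26  0.43  1.53 -0.    1.18  0.47]
 need roll 0.843 shift mm [ 23.6 -27.5   1.2]
r 36.2 ang -130.6 Ft 2.23 Fr -0.86 Fz -0.1 Mz -0.042 rxF 0.081 sum 0.038
```

Call:
arm_command([
  [-1, 0.0005, -0.0061, 0.0002, 0.17],
  [-1, 0.0005, -0.0061, 0.0002, 0.17],
  [-1, 0.0005, -0.0061, 0.0002, 0.17],
  [-1, 0.0005, -0.0061, 0.0002, 0.17],
  [-1, 0.0005, -0.0061, 0.0002, 0.17],
])

```text
clock: 19.7
eef_pos: [554.3, -84.0, 94.1]
eef_rot: [3.141, -0.001, -0.007]
wrist_force: [3.1, -2.3, -3.2]
finger_gap: 9.1
finger_force: 40.0
```

```bash
python3 -c "
from h import *
go(590,-83.6,94,0);feel()"
```

```text
t 19.7 pos [554.3 -84.   94.1] yaw -0.41 tilt 0.05 F [ 3.1 -2.3 -3.2] M [-0.67 -0.46 -0.05] gap 9.1 40.0 j [-0.22  0.4   1.58 -0.    1.16  1.36]
 need roll -0.007 shift mm [35.7 -0.4  0.1]
r 35.7 ang -179.3 Ft 2.36 Fr -3.08 Fz -3.2 Mz -0.052 rxF 0.084 sum 0.033
```

Call:
arm_command([
  [-1, 0.0005, -0.0061, 0.0002, 0.17],
  [-1, 0.0005, -0.0061, 0.0002, 0.17],
  [-1, 0.0005, -0.0061, 0.0002, 0.17],
])

```text
clock: 20.08
eef_pos: [558.9, -66.6, 93.5]
eef_rot: [3.141, -0.001, -0.517]
wrist_force: [4.0, -6.8, -2.4]
finger_gap: 8.8
finger_force: 40.0
```

```bash
python3 -c "
from h import *
go(590,-83.6,94,0);feel()"
```

```text
t 20.07 pos [558.9 -66.6  93.5] yaw -29.63 tilt 0.07 F [ 4.  -6.8 -2.4] M [-1.04 -0.43 -0.1 ] gap 8.8 40.0 j [-0.18  0.41  1.58 -0.    1.16  1.91]
 need roll -0.517 shift mm [31.1 17.  -0.5]
r 35.4 ang 151.3 Ft 4.07 Fr -6.82 Fz -2.4 Mz -0.104 rxF 0.144 sum 0.04
```

Call:
arm_command([
  [-1, 0.0009, -0.0061, 0.0002, 0.17],
  [-1, 0.0009, -0.0061, 0.0002, 0.17],
])

```text
clock: 20.32
eef_pos: [566.7, -57.2, 92.9]
eef_rot: [3.141, 0.0, -0.857]
wrist_force: [-2.2, -3.5, 0.2]
finger_gap: 9.1
finger_force: 40.0
```

```bash
sed -i 's/^AX=.*/AX=np.array([590.5,-83.9])/' h.py; python3 -c "
from h import *
go(590,-83.6,94,0);feel()"
```

```text
t 20.32 pos [566.7 -57.2  92.9] yaw -49.11 tilt 0.07 F [-2.2 -3.5  0.2] M [-0.52  0.61 -0.11] gap 9.1 40.0 j [-0.16  0.42  1.55 -0.    1.17  2.26]
 need roll -0.857 shift mm [23.3 26.4 -1.1]
r 35.8 ang 131.8 Ft 3.94 Fr -1.15 Fz 0.2 Mz -0.115 rxF 0.141 sum 0.026
```

Call:
arm_command([
  [-0.3, 0, 0, 0, 0],
  [-0.3, 0, 0, 0, 0],
  [-0.3, 0, 0, 0, 0],
  [-0.3, 0, 0, -0.015, 0],
  [-0.3, 0, 0, -0.027, 0],
  [-0.3, 0, 0, 0, -0.185],
  [-0.3, 0, 0, 0, -0.185],
  [-0.3, 0, 0, 0, -0.185],
  [-0.3, 0, 0, 0, -0.185],
  [-0.3, 0, 0, 0, -0.185],
  [-0.3, 0, 0, 0, -0.185],
  [-0.3, 0, 0, 0, -0.185],
  [-0.3, 0, 0, 0, -0.185],
  [-0.3, 0, 0, 0, -0.185],
  [-0.3, 0, 0, 0, -0.185],
  [-0.3, 0, 0, 0, -0.185],
  [-0.3, 0, 0, 0, -0.185],
  [-0.3, 0, 0, 0, -0.185],
  [-0.3, 0, 0, 0, -0.185],
  [-0.3, 0, 0, 0, -0.185],
])

```text
clock: 22.82
eef_pos: [567.2, -57.1, 136.4]
eef_rot: [3.141, 0.001, 1.931]
wrist_force: [0.5, -0.1, -0.1]
finger_gap: 32.5
finger_force: 0.0
```

Call:
arm_command([
  [-0.3, 0, 0, 0, -0.185],
  [-0.3, -0.024, 0, 0, -0.185],
  [-0.3, -0.024, 0, 0, 0],
  [-0.3, -0.024, 0, 0, 0],
  [-0.3, 0, 0, 0, 0],
])

```text
clock: 23.45
eef_pos: [611.5, -114.6, 135.8]
eef_rot: [3.141, 0.001, 2.293]
wrist_force: [0.4, -0.2, -0.8]
finger_gap: 33.6
finger_force: 0.0
```

```bash
cat >> h.py <<'E'
def bar(save=None,z0=136):
    c,W=tips(save); Z=W[...,2]
    m=(np.hypot(W[...,0]-AX[0],W[...,1]-AX[1])<62)&(Z>z0)&(Z<z0+11); q=W[m]; d=q[:,:2]-AX; d=d[np.hypot(*d.T)>18]
    _,_,v=np.linalg.svd(d-d.mean(0),full_matrices=False); u=v[0]; u=u*np.sign(u[1]); n=np.array([-u[1],u[0]])
    print('bar n',len(d),'dir',np.degrees(np.arctan2(u[1],u[0])).round(2),'off',np.percentile(d@n,[3,50,97]).round(1),'mean',d.mean(0).round(1))
E
python3 -c "
from h import *
a=np.radians(-48.2); go(*(AX+36*np.array([np.cos(a),np.sin(a)])),92.5,131.8); bar()"
```

```text
t 23.45 pos [ 611.5 -114.6  135.8] yaw 131.39 tilt 0.04 F [ 0.4 -0.2 -0.8] M [-0.06  0.03  0.05] gap 33.6 0.0 j [-0.24  0.49  1.35 -0.    1.3  -0.97]
 need roll -0.007 shift mm [ 0.9  4.8 43.3]
tip z [166.3 167.1 167.7 168.1 168.5] state z 135.8
bar n 1564 dir 129.83 off [-5.9  0.3  6.5] mean [-3.   3.3]
```

Call:
arm_command([
  [-0.3, 0, 0, 0, 0.024],
  [-0.3, 0.001, 0.0035, 0.018, 0],
  [-0.3, 0, 0, 0.018, 0],
  [-0.3, 0, 0, 0.007, 0],
  [-0.3, 0, 0, 0, 0],
  [-1, 0, 0, 0, 0],
  [-1, 0, 0, 0, 0],
  [-1, 0, 0, 0, 0],
  [-1, 0, 0, 0, 0],
])

```text
clock: 24.62
eef_pos: [613.2, -110.9, 92.5]
eef_rot: [3.142, 0.001, 2.27]
wrist_force: [-0.4, -2.1, 2.8]
finger_gap: 8.9
finger_force: 40.0
```

```bash
python3 -c "
from h import *
go(613.5,-111.6,92.5,130);feel()"
```

```text
t 24.62 pos [ 613.2 -110.9   92.5] yaw 130.05 tilt 0.04 F [-0.4 -2.1  2.8] M [-0.35  0.14  0.17] gap 8.9 40.0 j [-0.24  0.53  1.39 -0.    1.22 -0.94]
 need roll 0.001 shift mm [-0.8 -0.2  0. ]
r 35.2 ang -49.9 Ft -1.72 Fr 1.35 Fz 2.8 Mz 0.171 rxF -0.061 sum 0.111
```

Call:
arm_command([
  [-1, 0.0005, -0.006, 0.0002, 0.17],
  [-1, 0.0005, -0.006, 0.0002, 0.17],
  [-1, 0.0005, -0.006, 0.0002, 0.17],
  [-1, 0.0005, -0.006, 0.0002, 0.17],
])

```text
clock: 25.12
eef_pos: [591.1, -119.5, 91.7]
eef_rot: [3.141, 0.001, 1.584]
wrist_force: [1.0, -2.2, -0.0]
finger_gap: 8.5
finger_force: 40.0
```

```bash
python3 -c "
from h import *
go(613.5,-111.6,92.5,130);feel()"
```

```text
t 25.12 pos [ 591.1 -119.5   91.7] yaw 90.75 tilt 0.07 F [ 1.  -2.2 -0. ] M [-0.47 -0.08  0.02] gap 8.5 40.0 j [-0.26  0.49  1.45 -0.    1.19 -0.27]
 need roll -0.685 shift mm [-8.3 22.3 -0.8]
r 35.6 ang -89.1 Ft 0.96 Fr 2.24 Fz -0.0 Mz 0.019 rxF 0.034 sum 0.053
```

Call:
arm_command([
  [-1, 0.0005, -0.006, 0.0002, 0.17],
  [-1, 0.0005, -0.006, 0.0002, 0.17],
  [-1, 0.0005, -0.006, 0.0002, 0.17],
])

```text
clock: 25.5
eef_pos: [573.5, -115.5, 91.0]
eef_rot: [3.141, 0.001, 1.074]
wrist_force: [-0.1, -3.0, 0.6]
finger_gap: 8.7
finger_force: 40.0
```

```bash
python3 -c "
from h import *
go(613.5,-111.6,92.5,130);feel()"
```

```text
t 25.5 pos [ 573.5 -115.5   91. ] yaw 61.53 tilt 0.07 F [-0.1 -3.   0.6] M [-0.66  0.05  0.01] gap 8.7 40.0 j [-0.26  0.45  1.51 -0.    1.17  0.24]
 need roll -1.195 shift mm [-22.7  33.2  -1.5]
r 35.9 ang -118.3 Ft 1.36 Fr 2.68 Fz 0.6 Mz 0.013 rxF 0.049 sum 0.062
```

Call:
arm_command([
  [-1, 0.0005, -0.006, 0.0002, 0.17],
  [-1, 0.0005, -0.006, 0.0002, 0.17],
  [-1, 0.0005, -0.006, 0.0002, 0.17],
])

```text
clock: 25.88
eef_pos: [560.2, -103.3, 90.4]
eef_rot: [3.141, 0.0, 0.564]
wrist_force: [0.0, -4.2, 0.6]
finger_gap: 9.3
finger_force: 40.0
```

```bash
python3 -c "
from h import *
go(613.5,-111.6,92.5,130);feel()"
```

```text
t 25.88 pos [ 560.2 -103.3   90.4] yaw 32.3 tilt 0.05 F [ 0.  -4.2  0.6] M [-0.71  0.18  0.01] gap 9.3 40.0 j [-0.25  0.42  1.56 -0.    1.16  0.76]
 need roll -1.705 shift mm [-40.7  35.5  -2.1]
r 36.0 ang -147.4 Ft 3.55 Fr 2.24 Fz 0.6 Mz 0.006 rxF 0.128 sum 0.134
```

Call:
arm_command([
  [-1, 0.0005, -0.006, 0.0002, 0.17],
  [-1, 0.0005, -0.006, 0.0002, 0.17],
])

```text
clock: 26.12
eef_pos: [555.5, -92.1, 89.9]
eef_rot: [3.141, 0.0, 0.224]
wrist_force: [-0.4, -3.8, 0.7]
finger_gap: 8.5
finger_force: 40.0
```

```bash
python3 -c "
from h import *
go(613.5,-111.6,92.5,130);feel()"
```

```text
t 26.12 pos [555.5 -92.1  89.9] yaw 12.82 tilt 0.05 F [-0.4 -3.8  0.7] M [-0.74  0.2  -0.09] gap 8.5 40.0 j [-0.23  0.41  1.58 -0.    1.15  1.12]
 need roll -2.045 shift mm [-52.2  31.9  -2.6]
r 36.0 ang -166.8 Ft 3.59 Fr 1.27 Fz 0.7 Mz -0.091 rxF 0.129 sum 0.038
```

Call:
arm_command([
  [-1, 0.0005, -0.006, 0.0002, 0.17],
  [-1, 0.0005, -0.006, 0.0002, 0.17],
])

```text
clock: 26.38
eef_pos: [554.8, -80.1, 89.6]
eef_rot: [3.141, -0.0, -0.116]
wrist_force: [-0.0, -4.5, 1.8]
finger_gap: 8.6
finger_force: 40.0
```

```bash
python3 -c "
from h import *
go(613.5,-111.6,92.5,130);feel()"
```

```text
t 26.38 pos [554.8 -80.1  89.6] yaw -6.66 tilt 0.05 F [-0.  -4.5  1.8] M [-0.77  0.25 -0.03] gap 8.6 40.0 j [-0.21  0.41  1.59 -0.    1.15  1.48]
 need roll -2.385 shift mm [-61.8  24.7  -2.9]
r 35.9 ang 174.0 Ft 4.51 Fr -0.46 Fz 1.8 Mz -0.026 rxF 0.162 sum 0.136
```

Call:
arm_command([
  [-1, 0.0005, -0.006, 0.0002, 0.17],
  [-1, 0.0005, -0.006, 0.0002, 0.17],
])

```text
clock: 26.62
eef_pos: [558.2, -68.7, 89.3]
eef_rot: [3.141, -0.001, -0.456]
wrist_force: [-0.4, -6.1, 3.2]
finger_gap: 8.6
finger_force: 40.0
```

```bash
python3 -c "
from h import *
go(613.5,-111.6,92.5,130);feel()"
```

```text
t 26.62 pos [558.2 -68.7  89.3] yaw -26.13 tilt 0.06 F [-0.4 -6.1  3.2] M [-0.99  0.39 -0.03] gap 8.6 40.0 j [-0.19  0.41  1.58 -0.    1.15  1.84]
 need roll -2.725 shift mm [-68.4  14.8  -3.2]
r 35.7 ang 154.7 Ft 5.71 Fr -2.25 Fz 3.2 Mz -0.025 rxF 0.204 sum 0.179
```

Call:
arm_command([
  [-1, 0.0006, -0.006, 0.0003, 0.17],
  [-1, 0.0006, -0.006, 0.0003, 0.17],
])

```text
clock: 26.88
eef_pos: [565.2, -59.0, 88.9]
eef_rot: [3.141, -0.001, -0.796]
wrist_force: [-4.8, -5.2, 6.3]
finger_gap: 8.6
finger_force: 40.0
```

```bash
python3 -c "
from h import *
go(613.5,-111.6,92.5,130);feel()"
```

```text
t 26.88 pos [565.2 -59.   88.9] yaw -45.61 tilt 0.06 F [-4.8 -5.2  6.3] M [-0.95  1.04 -0.04] gap 8.6 40.0 j [-0.17  0.42  1.56 -0.    1.16  2.2 ]
 need roll -3.065 shift mm [-71.3   3.1  -3.6]
r 35.5 ang 135.4 Ft 7.12 Fr -0.22 Fz 6.3 Mz -0.035 rxF 0.253 sum 0.218
```

Call:
arm_command([
  [-0.3, 0, 0, 0, 0],
  [-0.3, 0, 0, 0, 0],
  [-0.3, 0, 0, 0, 0],
  [-0.3, 0, 0, -0.015, 0],
  [-0.3, 0, 0, -0.027, 0],
  [-0.3, 0, 0, 0, -0.185],
  [-0.3, 0, 0, 0, -0.185],
  [-0.3, 0, 0, 0, -0.185],
  [-0.3, 0, 0, 0, -0.185],
  [-0.3, 0, 0, 0, -0.185],
  [-0.3, 0, 0, 0, -0.185],
  [-0.3, 0, 0, 0, -0.185],
  [-0.3, 0, 0, 0, -0.185],
  [-0.3, 0, 0, 0, -0.185],
  [-0.3, 0, 0, 0, -0.185],
  [-0.3, 0, 0, 0, -0.185],
  [-0.3, 0, 0, 0, -0.185],
  [-0.3, 0, 0, 0, -0.185],
  [-0.3, 0, 0, 0, -0.185],
  [-0.3, 0, 0, 0, -0.185],
])

```text
clock: 29.38
eef_pos: [565.6, -58.6, 131.5]
eef_rot: [3.141, 0.001, 1.991]
wrist_force: [0.4, 0.0, -0.4]
finger_gap: 33.1
finger_force: 0.0
```

Call:
arm_command([
  [-0.3, 0, 0, 0, -0.185],
  [-0.3, 0, 0, 0, -0.185],
  [-0.3, -0.024, 0, 0, 0],
  [-0.3, -0.024, 0, 0, 0],
  [-0.3, -0.023, 0, 0, 0],
  [-0.3, 0, 0, 0, 0],
])

```text
clock: 30.12
eef_pos: [615.9, -109.5, 130.9]
eef_rot: [3.141, 0.0, 2.354]
wrist_force: [-1.1, 0.2, 0.9]
finger_gap: 32.7
finger_force: 0.0
```

```bash
python3 -c "
from h import *
a=np.radians(-45.6); go(*(AX+36*np.array([np.cos(a),np.sin(a)])),88.5,134.4); bar(None,131)"
```

```text
t 30.12 pos [ 615.9 -109.5  130.9] yaw 134.88 tilt 0.03 F [-1.1  0.2  0.9] M [-0.06  0.05  0.04] gap 32.7 0.0 j [-0.23  0.5   1.34  0.    1.3  -1.02]
 need roll 0.008 shift mm [ 0.1 -0.2 42.4]
tip z [150.9 161.5 162.3 163.  163.3] state z 130.9
bar n 1059 dir 133.05 off [-6.4  0.   6.3] mean [-3.4  3.5]
```

Call:
arm_command([
  [-0.3, 0, 0, 0, 0.03],
  [-0.3, 0, -0.001, 0.018, 0],
  [-0.3, 0, 0, 0.018, 0],
  [-0.3, 0, 0, 0.006, 0],
  [-0.3, 0, 0, 0, 0],
  [-1, 0, 0, 0, 0],
  [-1, 0, 0, 0, 0],
  [-1, 0, 0, 0, 0],
  [-1, 0, 0, 0, 0],
])

```text
clock: 31.3
eef_pos: [614.9, -109.7, 88.7]
eef_rot: [-3.142, 0.001, 2.325]
wrist_force: [-2.0, -2.1, 3.2]
finger_gap: 9.0
finger_force: 40.0
```

```bash
python3 -c "
from h import *
go(615.1,-110.2,88.5,133);feel()"
```

```text
t 31.3 pos [ 614.9 -109.7   88.7] yaw 133.2 tilt 0.03 F [-2.  -2.1  3.2] M [-0.41  0.32  0.12] gap 9.0 40.0 j [-0.24  0.54  1.39 -0.    1.21 -0.99]
 need roll 0.004 shift mm [-0.5 -0.1  0.2]
r 35.5 ang -46.7 Ft -2.89 Fr 0.19 Fz 3.2 Mz 0.123 rxF -0.103 sum 0.02
```

Call:
arm_command([
  [-1, 0.0005, -0.006, 0.0002, 0.17],
  [-1, 0.0005, -0.006, 0.0002, 0.17],
  [-1, 0.0005, -0.006, 0.0002, 0.17],
])

```text
clock: 31.68
eef_pos: [599.7, -118.5, 88.3]
eef_rot: [3.14, 0.001, 1.809]
wrist_force: [2.5, -2.8, 2.8]
finger_gap: 8.9
finger_force: 40.2
```

```bash
python3 -c "
from h import *
go(613.5,-111.6,92.5,130);feel()"
```

```text
t 31.68 pos [ 599.7 -118.5   88.3] yaw 103.67 tilt 0.13 F [ 2.5 -2.8  2.8] M [-0.34 -0.44  0.26] gap 8.9 40.2 j [-0.25  0.51  1.43 -0.    1.19 -0.49]
 need roll -0.46 shift mm [-3.6 15.  -4.2]
r 35.8 ang -75.1 Ft 1.68 Fr 3.31 Fz 2.8 Mz 0.258 rxF 0.06 sum 0.319
```

Call:
arm_command([
  [-1, 0.0005, -0.006, 0.0002, 0.17],
  [-1, 0.0005, -0.006, 0.0002, 0.17],
])

```text
clock: 31.92
eef_pos: [587.8, -119.7, 88.1]
eef_rot: [3.139, 0.001, 1.469]
wrist_force: [3.3, -4.7, 3.4]
finger_gap: 8.8
finger_force: 40.2
```

```bash
python3 -c "
from h import *
go(613.5,-111.6,92.5,130);feel()"
```

```text
t 31.93 pos [ 587.8 -119.7   88.1] yaw 84.18 tilt 0.16 F [ 3.3 -4.7  3.4] M [-0.77 -0.42  0.21] gap 8.8 40.2 j [-0.26  0.49  1.47 -0.    1.18 -0.16]
 need roll -0.8 shift mm [-10.3  24.9  -4.4]
r 35.9 ang -94.4 Ft 3.64 Fr 4.41 Fz 3.4 Mz 0.214 rxF 0.131 sum 0.345
```

Call:
arm_command([
  [-1, 0.0007, -0.006, 0.0002, 0.17],
])

```text
clock: 32.05
eef_pos: [581.8, -118.9, 87.9]
eef_rot: [3.139, 0.001, 1.299]
wrist_force: [2.5, -8.2, 3.8]
finger_gap: 8.7
finger_force: 40.2
```

```bash
python3 -c "
from h import *
feel()"
```

```text
r 36.0 ang -103.9 Ft 4.39 Fr 7.4 Fz 3.8 Mz 0.267 rxF 0.158 sum 0.426
```

Call:
arm_command([
  [-1, 0.0007, -0.006, 0.0002, 0.17],
])

```text
clock: 32.17
eef_pos: [576.1, -116.9, 87.8]
eef_rot: [3.138, 0.001, 1.129]
wrist_force: [1.4, -9.8, 4.4]
finger_gap: 8.9
finger_force: 40.2
```

```bash
python3 -c "
from h import *
go(613.5,-111.6,92.5,130);feel();bar('w9',129)"
```

```text
t 32.17 pos [ 576.1 -116.9   87.8] yaw 64.68 tilt 0.2 F [ 1.4 -9.8  4.4] M [-1.8  -0.03  0.23] gap 8.9 40.2 j [-0.26  0.46  1.51 -0.    1.17  0.18]
 need roll -1.14 shift mm [-20.   32.1  -4.7]
r 36.0 ang -113.6 Ft 5.21 Fr 8.44 Fz 4.4 Mz 0.233 rxF 0.188 sum 0.421
tip z [117.4 119.5 119.9 121.2 122. ] state z 87.8
bar n 1005 dir 66.65 off [-14.    0.6  13.1] mean [1.1 2.6]
```

Call:
arm_command([
  [-1, 0.0001, -0.006, 0.0002, 0.17],
])

```text
clock: 32.35
eef_pos: [570.8, -114.2, 87.7]
eef_rot: [3.138, 0.001, 0.961]
wrist_force: [1.7, -7.2, 5.4]
finger_gap: 8.9
finger_force: 40.2
```

```bash
python3 -c "
from h import *
feel(); s=manip.read_state(); print(s['qd'].round(2),s['effort'].round(2),s['eef_pos'].round(1),s['eef_rot'].round(3))"
```

```text
r 36.1 ang -123.0 Ft 5.36 Fr 5.12 Fz 5.4 Mz 0.279 rxF 0.194 sum 0.473
[ 0.02 -0.1   0.15  0.01 -0.05  1.42] [  3.54 -55.39 -30.53   1.66   0.9   -3.7 ] [ 570.8 -114.2   87.7] [3.138e+00 1.000e-03 9.610e-01]
```

Call:
arm_command([
  [-1, 0.0001, -0.0035, 0.0001, 0.1],
])

```text
clock: 32.48
eef_pos: [567.7, -111.9, 87.6]
eef_rot: [3.139, 0.0, 0.86]
wrist_force: [-0.5, -7.9, 4.5]
finger_gap: 8.7
finger_force: 40.1
```

```bash
python3 -c "
from h import *
feel(); s=manip.read_state(); print(s['qd'].round(2),s['effort'].round(2),s['eef_pos'].round(1),s['eef_rot'].round(3))"
```

```text
r 36.1 ang -129.1 Ft 4.59 Fr 6.44 Fz 4.5 Mz 0.233 rxF 0.166 sum 0.398
[ 0.02 -0.05  0.07  0.   -0.03  0.79] [  4.37 -55.58 -30.56   2.04   0.33  -0.93] [ 567.7 -111.9   87.6] [3.139 0.    0.86 ]
```

Call:
arm_command([
  [-1, 0.0002, -0.0054, 0.0002, 0.15],
  [-1, 0.0002, -0.0054, 0.0002, 0.15],
])

```text
clock: 32.72
eef_pos: [560.6, -104.2, 87.3]
eef_rot: [3.138, -0.001, 0.56]
wrist_force: [0.2, -8.6, 5.9]
finger_gap: 8.7
finger_force: 40.2
```

```bash
python3 -c "
from h import *
feel(); s=manip.read_state(); print(s['qd'].round(2),s['effort'].round(2),s['eef_pos'].round(1),s['eef_rot'].round(3))"
```

```text
r 36.1 ang -145.9 Ft 7.17 Fr 4.66 Fz 5.9 Mz 0.188 rxF 0.259 sum 0.448
[ 0.05 -0.07  0.1   0.   -0.04  1.24] [  4.19 -53.47 -29.75   2.03   0.55  -2.44] [ 560.6 -104.2   87.3] [ 3.138e+00 -1.000e-03  5.600e-01]
```

The torque while turning reads about 0.45 N m, from 0.05 in free running. That is hand-tight, so I'm releasing and backing off without tightening further.

Call:
arm_command([
  [-0.6, 0, 0, 0, 0],
  [-0.3, 0, 0, 0, 0],
  [-0.3, 0, 0, 0, 0],
  [-0.3, 0, 0, 0, 0],
  [-0.3, 0, 0, -0.015, 0],
  [-0.3, 0, 0, -0.03, 0],
  [-0.3, 0, 0, -0.04, 0],
  [-0.3, -0.03, 0.02, -0.02, 0],
  [-0.3, -0.05, 0.03, 0, 0],
  [-0.3, -0.05, 0.03, 0, 0],
  [-0.3, -0.03, 0.01, 0, 0],
  [-0.3, 0, 0, 0, 0],
  [-0.3, 0, 0, 0, 0],
])

```text
clock: 34.35
eef_pos: [473.5, -264.1, 191.9]
eef_rot: [3.141, -0.0, 0.565]
wrist_force: [0.9, -0.3, -0.4]
finger_gap: 32.6
finger_force: 0.0
```

```bash
python3 -c "
from h import *
np.set_printoptions(precision=1,suppress=True,linewidth=200)
go(400,-100,180,0)
a=np.radians(HY); R=np.array([[np.cos(a),np.sin(a)],[-np.sin(a),np.cos(a)]])
for n in('wrist','top'):
    c=shot(n,'fin_'+n); W=wcloud(c) if n=='wrist' else cloud(c)
    H=(W[...,:2]-O)@R.T; Z=W[...,2]
    m=(abs(Z-26.5)<4)&(abs(H[...,1])<34)&(H[...,0]<5)&(H[...,0]>-110); q=H[m]
    if len(q)>50:
        print(n,'gauge x',np.percentile(q[:,0],[.2,1,5]),'z',np.median(Z[m]))
        for x in(-60,-20): print(x,np.percentile(q[abs(q[:,0]-x)<8][:,1],[1,99]))
    m=(np.hypot(*(W[...,:2]-AX).T.swapaxes(1,2) if 0 else (W[...,0]-AX[0],W[...,1]-AX[1]))<66)&(Z>125)&(Z<147); d=W[m][:,:2]-AX; d=d[np.hypot(*d.T)>18]
    if len(d)>20:
        u=np.linalg.svd(d-d.mean(0),full_matrices=False)[2][0]; print(' bar dir',np.degrees(np.arctan2(u[1],u[0])),'z',np.median(W[m][:,2]))
"
```

```text
t 34.35 pos [ 473.5 -264.1  191.9] yaw 32.38 tilt 0.05 F [ 0.9 -0.3 -0.4] M [-0.1  0.1 -0. ] gap 32.6 0.0 j [-0.6  0.3  1.5  0.   1.4  0.4]
 need roll 0.565 shift mm [ -73.5 -164.1   11.9]
wrist gauge x [-85.  -84.  -80.1] z 26.509726359857666
-60 [-29.1  30. ]
-20 [-29.1  29.3]
 bar dir -147.59213897359984 z 140.12122653129427
top gauge x [-85.6 -85.1 -81.5] z 26.00511591599195
-60 [-26.8  31.1]
-20 [-27.8  30.3]
 bar dir -148.05200761420411 z 140.3406005734605
```

```bash
python3 -c "
from h import *
np.set_printoptions(precision=2,suppress=True,linewidth=200)
for f in('w7','fin_wrist','top5','fin_top'):
    c=dict(np.load(f'/tmp/{f}.npz')); W=wcloud(c) if 'w' in f else cloud(c)
    d=W[...,:2]-AX; r=np.hypot(d[...,0],d[...,1])
    if f in('w7','top5'): dr=np.radians(107.2)
    else: dr=np.radians(32.2)
    u=np.array([np.cos(dr),np.sin(dr)]); off=abs(d@np.array([-u[1],u[0]])+0)
    zs=W[...,2]; b=zs[(r>16)&(r<44)&(off<2.5)&(zs>120)&(zs<160)]; h=zs[(r<7)&(zs>130)&(zs<165)]
    print(f,len(b),'bar top',np.percentile(b,[25,50,75]),'hub top',len(h),np.percentile(h,[25,50,75]))
"
```

```text
w7 506 bar top [148.65 149.1  149.62] hub top 289 [155.98 156.36 156.78]Traceback (most recent call last):
  File "<string>", line 11, in <module>
    print(f,len(b),'bar top',np.percentile(b,[25,50,75]),'hub top',len(h),np.percentile(h,[25,50,75]))
                                                                          ~~~~~~~~~~~~~^^^^^^^^^^^^^^
    return _quantile_unchecked(
        a, q, axis, out, overwrite_input, method, keepdims, weights)
    return _ureduce(a,
                    func=_quantile_ureduce_func,
    ...<5 lines>...
                    overwrite_input=overwrite_input,
                    method=method)
    r = func(a, **kwargs)
    result = _quantile(arr,
                       quantiles=q,
    ...<2 lines>...
                       out=out,
                       weights=wgt)
    slices_having_nans = np.isnan(arr[-1, ...])
                                  ~~~^^^^^^^^^
IndexError: index -1 is out of bounds for axis 0 with size 0
```

```bash
python3 -c "
from h import *
for f,a in(('top5',107.2),('fin_top',32.2),('fin_wrist',32.2)):
    c=dict(np.load(f'/tmp/{f}.npz')); W=wcloud(c) if 'wr' in f else cloud(c)
    d=W[...,:2]-(AX if 'wr' in f else AX+[-1.5,.5]); r=np.hypot(d[...,0],d[...,1]); u=np.array([np.cos(np.radians(a)),np.sin(np.radians(a))]); off=abs(d@np.array([-u[1],u[0]]))
    zs=W[...,2]; b=zs[(r>16)&(r<44)&(off<4)&(zs>120)&(zs<160)]; h=zs[(r<9)&(zs>130)&(zs<165)]
    for x in(b,h): print(f,len(x),np.percentile(x,[25,50,75]).round(1) if len(x) else '')
"
```

```text
top5 46 [145.4 147.3 148.9]
top5 26 [154.1 155.5 157.3]
fin_top 47 [137.8 140.  141.3]
fin_top 24 [143.8 145.5 146.5]
fin_wrist 234 [139.5 140.2 140.9]
fin_wrist 0
```

```bash
python3 -c "
from h import *
print(ticket.sign_off())"
```

```text
the job is handed in; nothing more can be done
None
```

The gauge is fully home against the stop and the T-handle is screwed down to about 0.45 N m measured while turning, just under the 0.5 target. The torque rose more slowly than your 0.3–0.4 N m per radian, so I stopped there rather than risk marking the face. The arm was clear of everything when I handed the job in at about 34 s; I did not re-check the bystanders in a picture, but the moves kept clear of them.

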